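# Lock the bayonet lid on a goldsmith's tumbling pot

## Robot

A 6-joint arm with a two-finger parallel gripper is mounted at the origin on the work surface. World frame = base frame: x ahead of the robot, y to its left, z up, the work surface at z = 0. Lengths are in m, angles in degrees, forces in N, time in s.
With the tool pointing down it reaches from about 0.375 to 0.9 m from the base axis. Payload 3.1 kg.
Tool frame: the origin (TCP) lies between the finger pads; the fingertips stand 11 mm ahead of it and the grasp point (between the pads) lies 8 mm behind it; x points along the fingers, y is the direction in which the jaws open and shut, and the axes are right-handed (so a half turn about x gives the same grasp; the last joint's range is limited). The gripper opens to 87 mm and grips with 3 to 60 N. Pads are 19 mm wide; open, the fingers measure 117 mm over their backs; the gripper's body (75 mm by 190 mm) begins 51 mm behind the grasp point.
Start: joints at [55.72, 30.224, 82.088, -0, 67.689, -10.227], TCP at [0.255, 0.571, 0.234] pointing down, gripper open.
Joint ranges: [-176.69, 176.69], [-43.24, 126.21], [12.49, 139.97], [-82, 262], [0, 151.66], [-163.58, 163.58]. Speed limits (degrees/s): [159.86, 159.86, 180, 180, 180, 180].

## Interface

Orientations are given as a 3x3 rotation matrix whose columns are the frame's x, y, z axes.
In Python, from rig import bot gives the robot as it stands.
- The arm moves only by the shell command python3 -m inch 'ROWS' [OPENING]. ROWS is a JSON object of lists of equal length, an entry for each row: "dp": the shift along the tool's x, y, z in mm, a list of three; "yaw": the turn about the tool's x in degrees. In form: {"dp": [[tx, ty, tz], ...], "yaw": [yaw, ...]}. A call has 1 to 20 rows; each row shifts and turns the commanded pose from where the row before left it, along the tool's axes as they then stand; what a row does not reach is not made up. A row lasts 1/12 s, in which the tool goes at most 41.7 mm and 7.16 degrees, less where a joint would pass 70% of its speed; a pose out of reach is approached as far as the arm can. A call is refused whole if a number of a shift passes 41.7 or a number of a turn 7.16, either way. A call with a gripper value outside its range is refused whole. OPENING is the finger opening in mm, from 0 to 87, set as the call begins (- or left out, the last holds). The fingers move at their own pace and stop on an object; the grip force is fixed at half the most. Time passes only in rows, so rows that do not move let the fingers close. It gives the time, the measured TCP pose, the force and the opening at its end, in the units of the state.
- bot.read_state(): the state, without advancing time (a new reading comes with each control period).
- bot.capture(name): name is "scene" or "top" or "wrist"; returns a dict with "color" (420x560x3 uint8, red, green, blue), "intrinsics" (3x3 intrinsics, pixels), "pose" (4x4, takes a point from camera to world coordinates). Camera axes: x right, y down, z forward; pixel columns grow to the right and rows downward; lengths in m; the calibration is good to about 2 mm. A picture is of the moment at which its call begins. There is no depth.
- bot.hand_in(): hands the job in, once; it reports no verdict.
The state is a dict: "time_s": time; "joint_positions": joint angles; "qvel": joint speeds; "tau": joint torques, N m; "position": TCP position; "tcp_rot": TCP orientation; "force": force on the tool from outside, world axes, zero at the start; "moment": the same for the moment, N m; "opening": opening from 0.0 (shut) to 1.0 (fully open).
Only numpy, scipy, OpenCV 4.12 (cv2) and the standard library are available. Lean on these libraries where they do the work, as an engineer would, in place of code of your own. Each camera call takes 0.05 s, during which the arm holds its last target.

## Task

Close the small steel tumbling pot with its bayonet lid: take the lid by its grip bar, let its two lugs down into the two slots of the pot's collar, press it in against the sprung seal, turn it clockwise to the stop and let the seal lift it home into its locking notches, then let go. Feel for the slots and the stop gently, never force the lid against the pot, and leave the other things on the bench where they are.

Things in the scene. Friction and masses are not known exactly. Their poses are not given: they have to be found in the camera images.
- pot: Tumbling pot: round steel shell, 90 mm outside diameter, 85 mm high, its 150 x 80 x 6 mm base plate bolted to the bench. Origin: centre of its underside, z up along its axis. Two small side ears, reaching 60 mm from the axis at 55 to 65 mm height, point along its +x and -x. The shell stands on a rubber buffer and yields straight down, 1 mm per 5 N. More than 50 N between lid and pot is forcing.
- mouth (a point): Centre of the pot's mouth, level with the top of its flat steel collar (85 mm up), axes as the pot's. Bore 58 mm diameter; two opposite slots, 15 mm wide, run from the bore out to the shell, open above. The collar is set turned in the shell by an unmeasured amount: the line of the slots lies up to 23 degrees (0.40 rad) either way from the ears' line (x). It does not yield.
- lip (a point): On the pot's axis at the underside of the collar's 8 mm lip (77 mm up). The lugs pass below it when the lid's underside is 14 mm or more below the collar top. 60 degrees clockwise (from above) of each slot a notch, 15 mm wide and 3 mm deep, is cut up into the lip; its far side is a hard stop (lug play there 3 mm). Anticlockwise is blocked. Locked, the lid's underside is 11 mm below the collar top.
- seal_top (a point): Centre of the top of the round black seal disc (52 mm diameter) in the pot's bore, 5 mm below the collar top when free. It is sprung, 1.2 N per mm, and travels 13 mm down to a hard end. A lid that is in the slots but not turned floats on it with its underside 6 to 8 mm below the collar top.
- lid: Loose lid, 0.13 to 0.25 kg, standing upright on the bench. Origin: centre of its underside, z up. Round steel plug 54 mm diameter, 20 mm high, foot chamfered 2.5 x 4 mm. At its foot two opposite lugs point along its +x and -x: 12 mm wide, 6 mm high, reaching 35 mm from the axis. Half a turn makes no difference. In the bore it has 2 mm play all round.
- lid_grip (a point): On the lid's axis, 44 mm above its underside, inside its black grip bar, a good height to grip. The bar is in line with the lugs: 52 mm long along the lid's x, 14 mm thick along its y, from 20 to 54 mm above the underside. Measured positions of all things are good to about 2 mm.
- hammer: Bystander: hammer 240 mm long lying on the bench.
- pliers: Bystander: small pliers about 160 mm long with red handles.
- file: Bystander: thin file about 235 mm long, 11 mm high, wooden handle, lying nearest the robot.
- hone: Bystander: grey honing stone 75 x 28 x 16 mm lying between pot and lid.
- bangle: Bystander: flat brass ring, 60 mm outside diameter, 8 mm high, lying between pot and lid.
- mandrel_cone: Bystander: upright steel ring cone, 85 mm high, 52 mm foot diameter, beyond pot and lid.
- jar: Bystander: small glass jar, 48 mm diameter, 55 mm high, beyond pot and lid.
Mind the look-alikes: they are no part of the job. What is shaped like the pot but orange or red is not meant.

How it is judged (in metres and radians):
On the way, in this order (a step that is already met when the one before it is completed fails the run):
1. the lid is lifted clear of the bench (height (world z) of lid above 0.03 m), for 0.1 s.
2. both lugs are down in the slots of the collar, the lid not yet turned (horizontal distance between lid and pot below 0.004 m and z of lid in the frame of mouth between -0.022 and -0.003 m and angle between the x axis of lid and the x axis of pot, either way round below 0.5 rad and angle between lid's own z axis and vertical below 0.08 rad), for 0.05 s.
3. the lid is pressed in and turned under the lip (z of lid in the frame of mouth below -0.0125 m and horizontal distance between lid and pot below 0.004 m and angle between the x axis of lid and the x axis of pot, either way round above 0.52 rad), for 0.05 s.
At the end, for the whole second after the job is handed in: The lid sits in the pot's mouth within 4 mm of its axis and level within 0.06 rad, turned more than 0.52 rad from the ears' line, its lugs risen into the locking notches (underside 8.8 to 13.2 mm below the collar top), at rest and released (horizontal distance between lid and pot below 0.004 m and z of lid in the frame of mouth between -0.0132 and -0.0088 m and angle between the x axis of lid and the x axis of pot, either way round above 0.52 rad and angle between lid's own z axis and vertical below 0.06 rad and linear speed of lid below 0.02 m/s and contact force between the fingers and lid below 0.1 N); the robot touches nothing.
It fails at once if the lid is forced against the pot (more than 50 N) (contact force between lid and pot above 50 N).
It fails at once if a bystander (hammer, pliers, file, honing stone, brass ring, ring cone or jar) is moved more than 25 mm (distance of any of hammer, pliers, file, hone, bangle, mandrel_cone, jar from where it was at the start of the episode above 0.025 m).
It also fails if it takes over 72 s, if anything falls off the work surface, if the arm or the gripper's body presses on something with over 40 N, if the wrist force passes 120 N, or if a joint passes its speed limit or range.

## Working session

There is one attempt and no reset: what is moved stays moved. The work goes in short steps, Python scripts to look and compute and a shell command to move; the robot and the scene stay as the last step left them, time stands still between calls to the robot, and variables do not carry over. Pictures are saved under pics/ and viewed, and the job is handed in when it is done.

```bash
ls; mkdir -p pics; python3 - <<'E'
from rig import bot
import cv2,pickle
s=bot.read_state();print(s)
d={}
for n in("scene","top","wrist"):
    c=bot.capture(n);d[n]=c
    cv2.imwrite(f"pics/{n}0.png",c["color"][:,:,::-1]);print(n,c["intrinsics"],c["pose"])
pickle.dump(d,open("c0.pkl","wb"))
E
```

```text
pics
{'time_s': 0.0, 'joint_positions': array([ 5.57195283e+01,  3.02796917e+01,  8.21570907e+01, -2.38337333e-03,
        6.76896228e+01, -1.02262404e+01]), 'qvel': array([ 0.03362728, -0.06910356,  0.07486924,  0.05986912,  0.03749177,
        0.0438212 ]), 'tau': array([-2.34697491e-04, -4.40036452e+01, -1.76596516e+01,  6.32374990e-02,
        5.81848703e-02, -1.45330782e-04]), 'position': array([0.25431112, 0.57013164, 0.23255993]), 'tcp_rot': array([[-1.21082360e-03,  4.07585368e-01,  9.13166306e-01],
       [-1.84462635e-03,  9.13164511e-01, -4.07587013e-01],
       [-9.99997566e-01, -2.17796660e-03, -3.53838433e-04]]), 'force': array([ 0.50521378, -0.62993062,  1.07556103]), 'moment': array([0.01484922, 0.05657726, 0.01149998]), 'opening': 1.0002537792921105}
scene [[431.37245296   0.         278.90754131]
 [  0.         431.37245296 206.86326329]
 [  0.           0.           1.        ]] [[ 0.61852556  0.45288969 -0.64211919  1.18841817]
 [ 0.78541567 -0.33198647  0.52240522 -0.44924478]
 [ 0.02341705 -0.82745146 -0.56104877  0.66119054]
 [ 0.          0.          0.          1.        ]]
top [[489.5240691    0.         282.33787197]
 [  0.         489.5240691  215.32302871]
 [  0.           0.           1.        ]] [[ 0.02811907 -0.98937287  0.14265569  0.28371088]
 [-0.99958678 -0.02868253 -0.00189458  0.09252554]
 [ 0.00596617 -0.14254347 -0.98977056  1.53953994]
 [ 0.          0.          0.          1.        ]]
wrist [[351.27731351   0.         277.51849406]
 [  0.         351.27731351 209.89216642]
 [  0.           0.           1.        ]] [[ 0.40757123  0.88175397  0.23747763  0.18936416]
 [ 0.91316707 -0.39257513 -0.10959322  0.59848958]
 [-0.00340645  0.2615238  -0.96519102  0.3840133 ]
 [ 0.          0.          0.          1.        ]]
```

View pics/scene0.png

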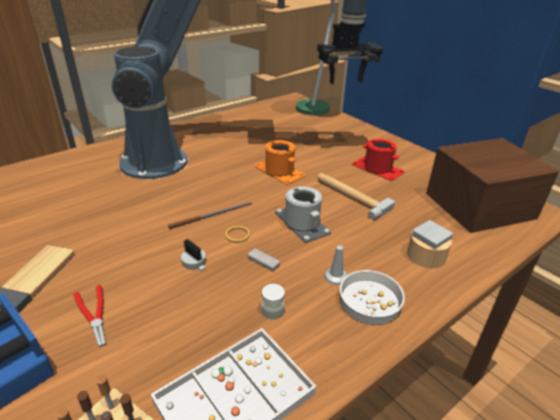

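View pics/top0.png

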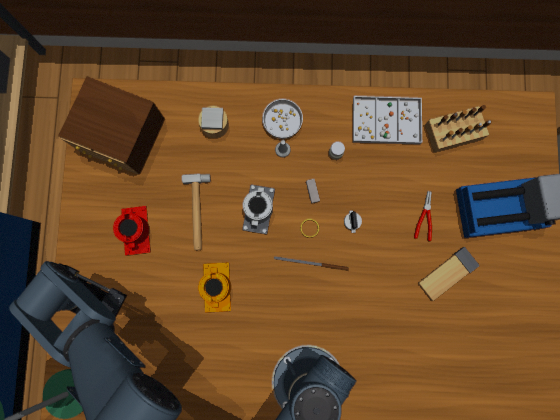

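View pics/wrist0.png

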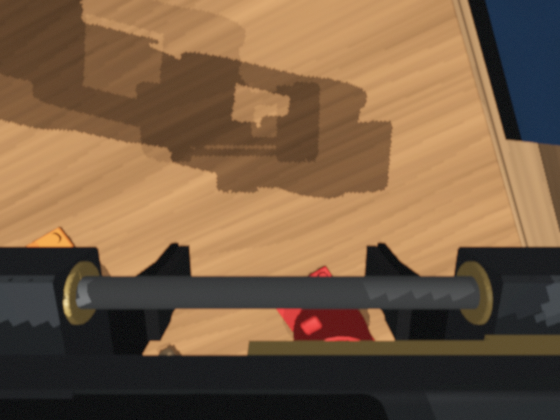

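Steel pot is at top pixel (258,206) and scene (303,210). The look-alikes are the orange pot at top (214,287) and the red one at (130,228). The lid with its black bar is at top (353,221) and scene (194,255); the jar at (337,150) is the only other similar-sized object. I'll check close crops.

```bash
python3 - <<'E'
import cv2,pickle,numpy as np
d=pickle.load(open("c0.pkl","rb"))
def crop(n,x,y,w,h,k):
    return cv2.resize(d[n]["color"][y:y+h,x:x+w,::-1],None,fx=k,fy=k,interpolation=cv2.INTER_CUBIC)
a=crop("top",228,176,60,60,6.66);b=crop("top",323,191,60,60,6.66)
cv2.imwrite("pics/topcrop.png",np.hstack([a[:399,:399],b[:399,:399]]))
a=crop("scene",265,175,80,70,5);b=crop("scene",164,225,80,70,5)
cv2.imwrite("pics/scenecrop.png",np.hstack([a,b]))
E
```

```text
(no output)
```

View pics/topcrop.png

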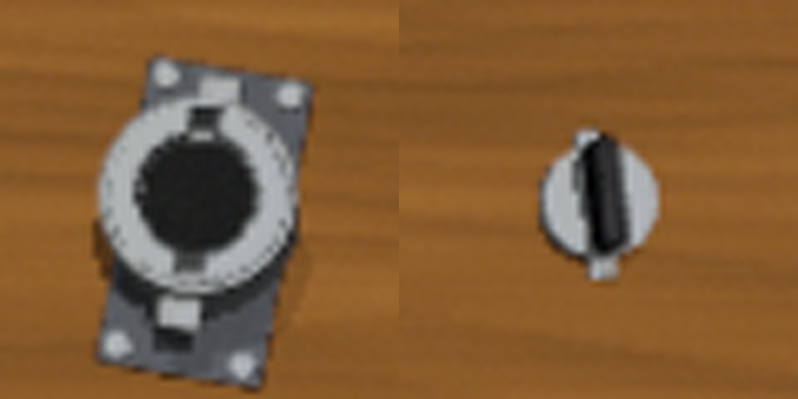

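View pics/scenecrop.png

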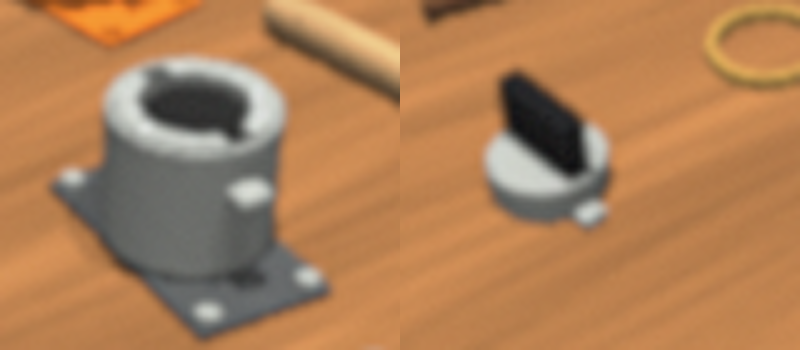

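```bash
cat > h.py <<'E'
import numpy as np
def ray(c,px,z):
    K=c["intrinsics"];P=c["pose"]
    d=P[:3,:3]@np.linalg.solve(K,[px[0],px[1],1.]);t=(z-P[2,3])/d[2]
    return P[:3,3]+t*d
def proj(c,X):
    P=c["pose"];q=P[:3,:3].T@(np.array(X)-P[:3,3]);q=c["intrinsics"]@q;return q[:2]/q[2]
E
python3 - <<'E'
import pickle,numpy as np
from h import *
d=pickle.load(open("c0.pkl","rb"))
def T(x0,y0,u,v,z,k=6.66): return ray(d["top"],(x0+(u+.5)/k-.5,y0+(v+.5)/k-.5),z)
def S(x0,y0,u,v,z,k=5): return ray(d["scene"],(x0+(u+.5)/k-.5,y0+(v+.5)/k-.5),z)
print("rim",T(228,176,197,194,.085), "diam", T(228,176,99,194,.085)-T(228,176,297,194,.085))
a,b=T(228,176,206,118,.085),T(228,176,188,264,.085)
print("slots",a,b,np.degrees(np.arctan2(*(a-b)[1::-1])),np.linalg.norm(a-b))
a,b=T(228,176,221,90,.065),T(228,176,180,313,.065)
print("ears",a,b,(a+b)/2,np.degrees(np.arctan2(*(a-b)[1::-1])),np.linalg.norm(a-b))
# base plate corners bolts
B=[T(228,176,*q,.008) for q in((166,73),(292,94),(117,344),(243,365))]
print("bolts c",np.mean(B,0),[np.degrees(np.arctan2(*(p-q)[1::-1])) for p,q in((B[0],B[2]),(B[1],B[3]))])
a,b=T(323,191,188,138,.006),T(323,191,204,268,.006)
print("lugs",a,b,(a+b)/2,np.degrees(np.arctan2(*(a-b)[1::-1])),np.linalg.norm(a-b))
print("disc",T(323,191,201,200,.02))
a,b=T(323,191,200,138,.054),T(323,191,213,248,.054)
print("bar",(a+b)/2,np.degrees(np.arctan2(*(a-b)[1::-1])),np.linalg.norm(a-b))
print("scene rim",S(265,175,195,108,.085),"disc",S(164,225,547-400,156,.02))
a,b=S(164,225,515-400,77,.054),S(164,225,577-400,133,.054)
print("scene bar",(a+b)/2,np.degrees(np.arctan2(*(a-b)[1::-1])),np.linalg.norm(a-b))
E
```

```text
rim [0.52344197 0.16643353 0.085     ] diam [-0.00260473  0.08943803  0.        ]
slots [0.55847514 0.16359276 0.085     ] [0.49137438 0.16935302 0.085     ] -4.906525925615208 0.06734755229252694
ears [0.57555606 0.15812853 0.065     ] [0.47157139 0.17324456 0.065     ] [0.52356372 0.16568654 0.065     ] -8.271031644918068 0.10507762430432968
bolts c [0.52459494 0.16630979 0.008     ] [np.float64(-7.9624488259588135), np.float64(-8.28041725171778)]
lugs [ 0.52393172 -0.12709959  0.006     ] [ 0.46187728 -0.13518779  0.006     ] [ 0.4929045  -0.13114369  0.006     ] 7.426088495385141 0.06257932416377225
disc [ 0.49239923 -0.13145603  0.02      ]
bar [ 0.49111475 -0.12894425  0.054     ] 7.121548168973642 0.05131358256466277
scene rim [0.52818547 0.16574917 0.085     ] disc [ 0.49440426 -0.13007143  0.02      ]
scene bar [ 0.50028451 -0.13068317  0.054     ] -176.7254928989213 0.050480108678315844
```

Measured: pot at (0.524, 0.166), x-axis −8°, slots about −5°. Lid at (0.493, −0.131), yaw about 7.3°; sizes agree (rim 89 mm, bar 51 mm). Next I'll look at the pot with the wrist camera on the way to the lid.

```bash
python3 -m inch '{"dp":[[0,-10,19],[0,-16,31],[0,-18,34],[0,-18,34],[0,-18,34],[0,-18,34],[0,-18,34],[0,-18,34],[0,-18,34],[0,-18,34],[0,-18,34],[0,-18,34],[0,-18,34],[0,-12,24],[0,-6,20]],"yaw":[0,0,0,0,0,0,0,0,0,0,0,0,0,0,0]}'
python3 -m inch '{"dp":[[0,0,0],[0,0,0],[0,0,0],[0,0,0],[0,0,0],[0,0,0],[0,0,0],[0,0,0]],"yaw":[-5,-6,-6,-6,-5,-3,0,0]}'
python3 - <<'E'
from rig import bot
import cv2,pickle
s=bot.read_state();print(s['time_s'],s['position'],s['tcp_rot'][:,1],s['joint_positions'],s['force'])
c=bot.capture("wrist");pickle.dump(c,open("c1.pkl","wb"))
cv2.imwrite("pics/w1.png",c["color"][:,:,::-1])
E
```

```text
time_s: 1.4
position: [0.5846, 0.1561, 0.2332]
tcp_rot: [[-0.0, 0.41, 0.912], [-0.001, 0.912, -0.41], [-1.0, -0.001, -0.0]]
force: [0.1, 0.3, 0.3]
opening: 0.999
time_s: 2.07
position: [0.5832, 0.159, 0.2333]
tcp_rot: [[-0.001, -0.119, 0.993], [-0.0, 0.993, 0.119], [-1.0, 0.0, -0.001]]
force: [-0.1, -0.6, -0.2]
opening: 0.997
2.0667 [0.58322436 0.15897319 0.23327156] [-1.19475077e-01  9.92837200e-01  2.74578600e-05] [ 4.66615707e+00  2.86612196e+01  8.51303151e+01  2.33009304e-04
  6.62439662e+01 -9.21957461e+01] [-0.14473037 -0.64518253 -0.18144864]
```

View pics/w1.png

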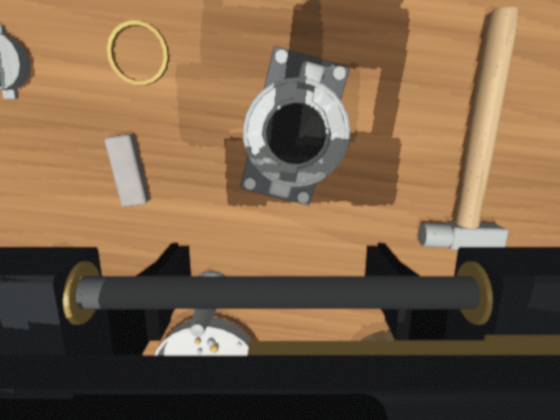

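```bash
python3 - <<'E'
import cv2,pickle,numpy as np
c=pickle.load(open("c1.pkl","rb"))
a=c["color"][40:210,230:370,::-1].astype(float)
a=255*(a/255)**.6
cv2.imwrite("pics/w1c.png",cv2.resize(a.astype(np.uint8),None,fx=3.5,fy=3.5,interpolation=cv2.INTER_CUBIC))
E
```

```text
(no output)
```

View pics/w1c.png

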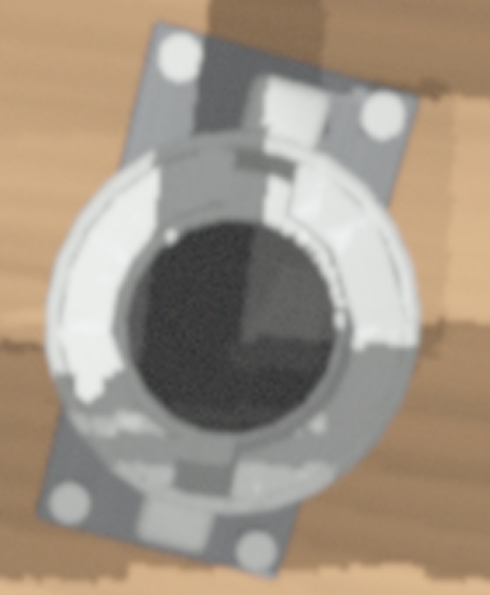

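```bash
python3 - <<'E'
import pickle,numpy as np
from h import *
c=pickle.load(open("c1.pkl","rb"))
def W(u,v,z,k=3.5): return ray(c,(230+(u+.5)/k-.5,40+(v+.5)/k-.5),z)
ang=lambda a,b:np.degrees(np.arctan2(*(a-b)[1::-1]))
print("rim",W(232,322,.085),np.linalg.norm(W(45,322,.085)-W(420,322,.085)),np.linalg.norm(W(232,130,.085)-W(232,515,.085)))
m=W(232,322,.085)
a,b=W(267,157,.085),W(203,496,.085);print("slots",a,b,(a+b)/2,ang(a,b),ang(a,m),ang(m,b),np.linalg.norm(a-b))
for z in(.065,.06):
  a,b=W(293,108,z),W(178,528,z);print("ears",(a+b)/2,ang(a,b),np.linalg.norm(a-b))
B=[W(*q,.009) for q in((181,57),(383,115),(70,503),(256,551))]
print(np.mean(B,0),ang(B[0],B[2]),ang(B[1],B[3]))
E
```

```text
rim [0.52388581 0.16579186 0.085     ] 0.0892757099630921 0.08972823049930459
slots [0.48613515 0.16885426 0.085     ] [0.56636202 0.16426647 0.085     ] [0.52624859 0.16656037 0.085     ] 176.72708925549355 175.36222222167018 177.94328945650966 0.0803579428365967
ears [0.52587932 0.16730147 0.065     ] 171.96255323773394 0.10787535999023053
ears [0.52608865 0.16758001 0.06      ] 171.96255323773394 0.10956285155084867
[0.52565641 0.16625757 0.009     ] 171.97312821084597 172.0077681170008
```

```bash
python3 -m inch '{"dp":[[0,-15,0],[0,-28,0],[0,-30,0],[0,-30,0],[0,-30,0],[0,-30,0],[0,-30,0],[0,-30,0],[0,-28,0],[0,-20,0],[0,-10,0],[0,0,0],[0,0,0]],"yaw":[0,0,0,0,0,0,0,0,0,0,0,0,0]}'
python3 - <<'E'
from rig import bot
import cv2,pickle,numpy as np
c=bot.capture("wrist");pickle.dump(c,open("c2.pkl","wb"))
cv2.imwrite("pics/w2.png",c["color"][:,:,::-1])
a=c["color"][40:210,210:350,::-1].astype(float)
a=255*(a/255)**.6
cv2.imwrite("pics/w2c.png",cv2.resize(a.astype(np.uint8),None,fx=3.5,fy=3.5,interpolation=cv2.INTER_CUBIC))
E
```

```text
time_s: 3.2
position: [0.6171, -0.1195, 0.2333]
tcp_rot: [[-0.001, -0.12, 0.993], [0.001, 0.993, 0.12], [-1.0, 0.001, -0.001]]
force: [-0.2, 0.1, 0.0]
opening: 1.004
```

View pics/w2.png

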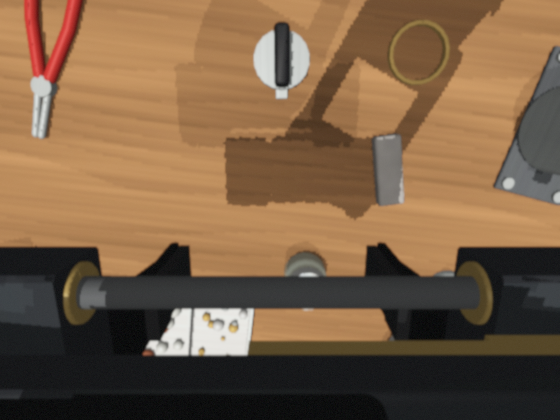

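View pics/w2c.png

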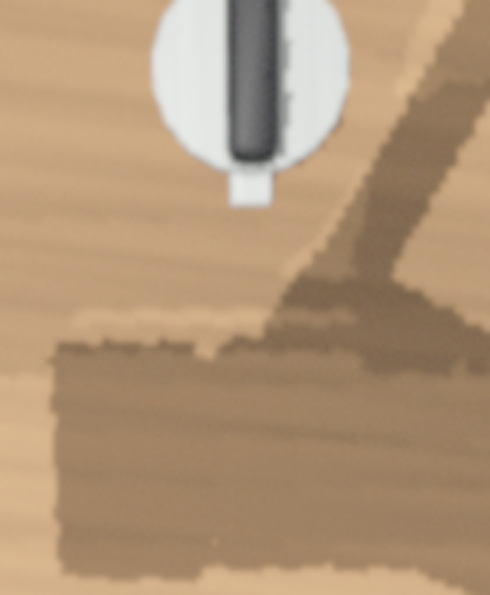

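```bash
python3 - <<'E'
import pickle,numpy as np,cv2
from h import *
c=pickle.load(open("c2.pkl","rb"))
a=c["color"][10:110,230:330,::-1].astype(float);a=255*(a/255)**.6
cv2.imwrite("pics/w2d.png",cv2.resize(a.astype(np.uint8),None,fx=6,fy=6,interpolation=cv2.INTER_CUBIC))
E
```

```text
(no output)
```

View pics/w2d.png

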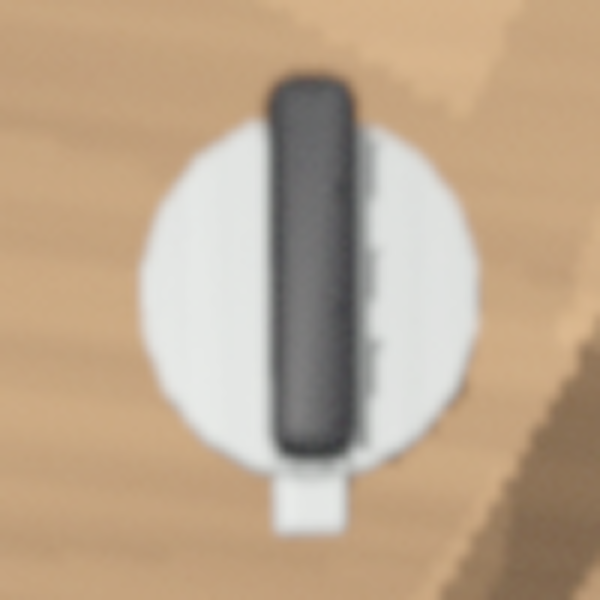

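```bash
python3 - <<'E'
import pickle,numpy as np
from h import *
c=pickle.load(open("c2.pkl","rb"))
def W(u,v,z,k=6): return ray(c,(230+(u+.5)/k-.5,10+(v+.5)/k-.5),z)
ang=lambda a,b:np.degrees(np.arctan2(*(a-b)[1::-1]))
a,b=W(312,455,.054),W(310,76,.054);print("bar",(a+b)/2,ang(a,b),np.linalg.norm(a-b))
print("disc",W(309,290,.02),np.linalg.norm(W(139,290,.02)-W(480,290,.02)))
l=W(311,535,.004);print("lug",l,ang(l,W(309,290,.02)),np.linalg.norm(l-W(309,290,.02)))
L=(a+b)/2; L=np.array([.4935,-.1315,0])
from rig import bot
s=bot.read_state();d=L-s['position'];R=s['tcp_rot'];print(s['position'],R.T@np.array([d[0],d[1],0]))
E
```

```text
bar [ 0.49540325 -0.13211411  0.054     ] 7.3684889049470845 0.05089008030038685
disc [ 0.493204   -0.13236592  0.02      ] 0.05472080506498429
lug [ 0.52969966 -0.12737153  0.004     ] 7.792463301363622 0.04016064412814415
[ 0.61701015 -0.11871534  0.23333059] [ 9.32578632e-05  2.26105332e-03 -1.24149441e-01]
```

```bash
python3 -m inch '{"dp":[[0,0,-20],[0,0.6,-30],[0,0.5,-30],[0,0.5,-24],[10,0,-15],[20,0,-5],[30,0,0],[30,0,0],[30,0,0],[25,0,0],[20,0,0],[10,0,0],[0,0,0],[0,0,0],[0,0,0]],"yaw":[-0.5,0,0,0,0,0,0,0,0,0,0,0,0,0,0]}'
python3 - <<'E'
from rig import bot
import cv2,pickle,numpy as np
s=bot.read_state();print(s['position'],s['tcp_rot'][:,1],s['force'])
c=bot.capture("wrist")
cv2.imwrite("pics/w3.png",c["color"][:,:,::-1])
c=bot.capture("scene")
cv2.imwrite("pics/s3.png",cv2.resize(c["color"][180:300,120:280,::-1],None,fx=5,fy=5,interpolation=cv2.INTER_CUBIC))
E
```

```text
time_s: 4.5
position: [0.4951, -0.1341, 0.0597]
tcp_rot: [[0.002, -0.13, 0.991], [-0.001, 0.991, 0.13], [-1.0, -0.001, 0.002]]
force: [-0.0, 0.7, 0.1]
opening: 0.998
[ 0.49511305 -0.13411525  0.05967869] [-0.13044965  0.99145417 -0.00123379] [-0.02033079  0.66976235  0.10869403]
```

View pics/w3.png

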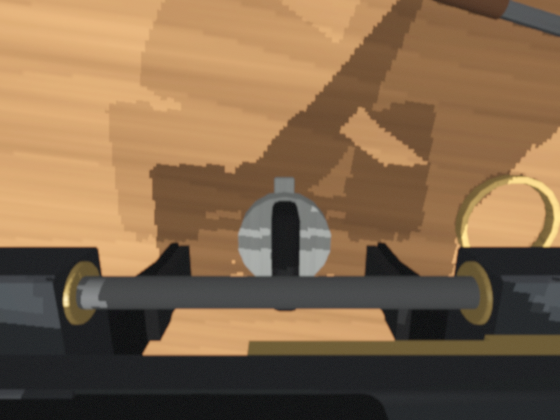

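View pics/s3.png

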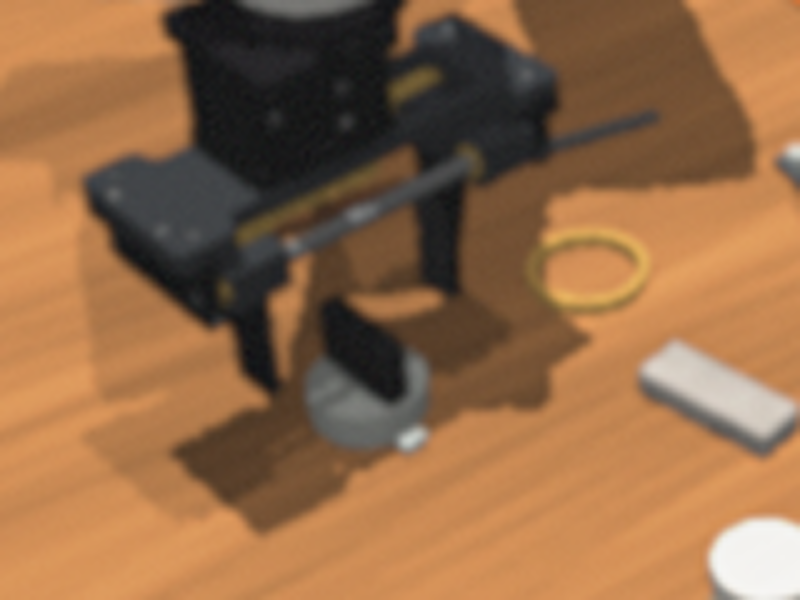

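Lid bar sits between the jaws at wrist (285,245), about 2–3 mm to the right of centre, so I'll correct that, descend and grip.

```bash
python3 -m inch '{"dp":[[4,1,0],[6,1,0],[6,0.3,0],[4,0,0],[2,0,0],[0,0,0],[0,0,0]],"yaw":[0,0,0,0,0,0,0]}'
python3 -m inch '{"dp":[[0,0,0],[0,0,0],[0,0,0],[0,0,0],[0,0,0],[0,0,0],[0,0,0],[0,0,0],[0,0,0],[0,0,0],[0,0,0],[0,0,0]],"yaw":[0,0,0,0,0,0,0,0,0,0,0,0]}' 0
python3 -c "
from rig import bot
s=bot.read_state();print(s)"
```

```text
time_s: 5.18
position: [0.4938, -0.1319, 0.0362]
tcp_rot: [[-0.001, -0.13, 0.992], [0.0, 0.992, 0.13], [-1.0, 0.0, -0.001]]
force: [0.2, 0.0, -0.3]
opening: 1.0
time_s: 6.18
position: [0.4939, -0.1319, 0.0365]
tcp_rot: [[-0.0, -0.13, 0.992], [0.0, 0.992, 0.13], [-1.0, 0.0, -0.0]]
force: [-0.5, 1.9, 1.0]
opening: 0.174
{'time_s': 6.1833, 'joint_positions': array([-2.74969819e+01,  4.04483830e+01,  1.06560638e+02,  8.06039003e-03,
        3.30039531e+01, -1.24946706e+02]), 'qvel': array([ 0.08867018,  0.00934189,  0.24275778, -0.07119498, -0.13760725,
       -0.00515916]), 'tau': array([-5.36560044e-01, -4.03263795e+01, -6.74746558e+00, -2.11328859e-01,
       -1.34125063e-01,  9.85560982e-04]), 'position': array([ 0.49387843, -0.13190237,  0.03653147]), 'tcp_rot': array([[-1.65483817e-04, -1.29539158e-01,  9.91574293e-01],
       [ 1.72521165e-04,  9.91574288e-01,  1.29539186e-01],
       [-9.99999971e-01,  1.92504191e-04, -1.41741251e-04]]), 'force': array([-0.5011618 ,  1.86677064,  0.97059806]), 'moment': array([ 0.31262884,  0.04157635, -0.01121318]), 'opening': 0.17405334921246157}
```

```bash
python3 -m inch '{"dp":[[-4,0,0],[-10,0,0],[-18,0,0],[-24,0,0],[-26,0,0],[-26,0,0],[-20,0,0],[-12,0,0],[-5,0,0],[0,0,0],[0,0,0]],"yaw":[0,0,0,0,0,0,0,0,0,0,0]}'
python3 -m inch '{"dp":[[0,8,2],[0,18,4],[0,25,6],[0,30,7],[0,30,7],[0,30,7],[0,30,7],[0,30,7],[0,30,7],[0,25,6],[0,18,5],[0,11,3],[0,6,1.5],[0,0,0],[0,0,0],[0,0,0]],"yaw":[0,0,0,0,0,0,0,0,0,0,0,0,0,4,4,3.8]}'
python3 - <<'E'
from rig import bot
import cv2,pickle,numpy as np
s=bot.read_state();print(s['position'],s['tcp_rot'][:,1],s['force'],s['opening'])
for n,x,y in(("top",208,160),("scene",240,100)):
  c=bot.capture(n);pickle.dump(c,open(f"c4{n}.pkl","wb"))
  cv2.imwrite(f"pics/{n}4.png",cv2.resize(c["color"][y:y+120,x:x+140,::-1],None,fx=5,fy=5,interpolation=cv2.INTER_CUBIC))
c=bot.capture("wrist");cv2.imwrite("pics/w4.png",c["color"][:,:,::-1]);pickle.dump(c,open("c4w.pkl","wb"))
E
```

```text
time_s: 7.1
position: [0.4935, -0.1317, 0.1815]
tcp_rot: [[-0.0, -0.13, 0.992], [0.0, 0.992, 0.13], [-1.0, 0.0, -0.0]]
force: [-0.8, 0.5, -1.0]
opening: 0.159
time_s: 8.43
position: [0.5246, 0.1651, 0.1808]
tcp_rot: [[-0.002, 0.08, 0.997], [-0.001, 0.997, -0.08], [-1.0, -0.001, -0.002]]
force: [0.3, 0.3, -0.9]
opening: 0.158
[0.52456249 0.16506296 0.18078207] [ 7.96791515e-02  9.96820265e-01 -7.69758409e-04] [ 0.33545752  0.32058989 -0.92081979] 0.15840811670163069
```

View pics/top4.png

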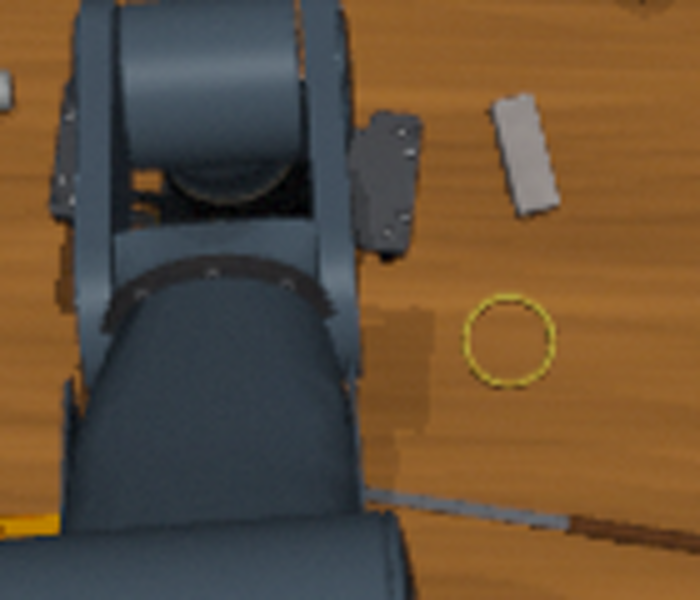

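View pics/scene4.png

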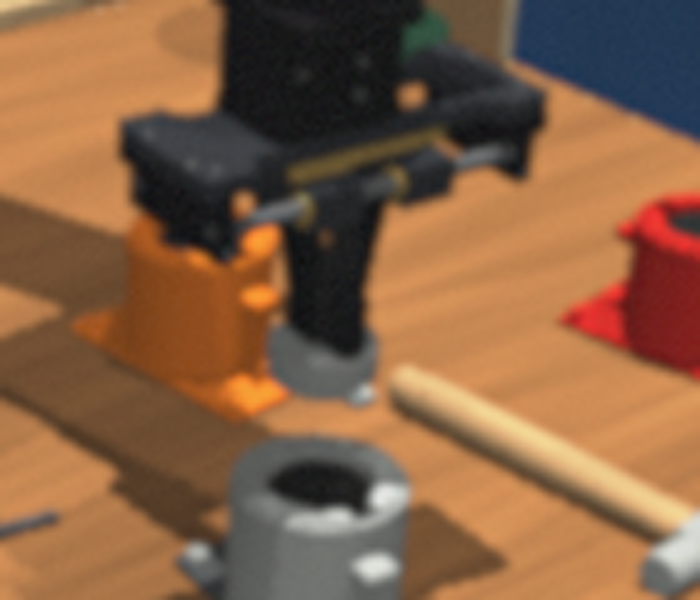

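View pics/w4.png

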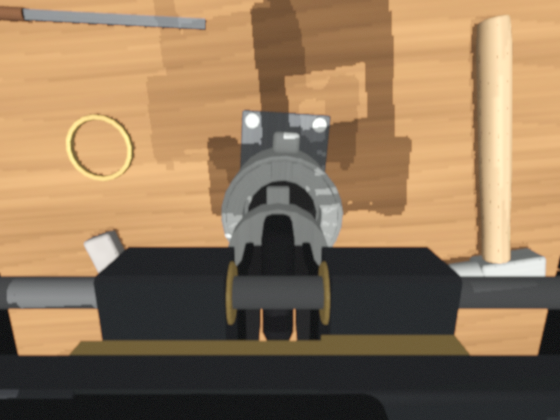

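```bash
python3 - <<'E'
import cv2,pickle,numpy as np
c=pickle.load(open("c4w.pkl","rb"))
a=c["color"][105:255,210:350,::-1].astype(float);a=255*(a/255)**.5
cv2.imwrite("pics/w4c.png",cv2.resize(a.astype(np.uint8),None,fx=4,fy=4,interpolation=cv2.INTER_CUBIC))
E
```

```text
(no output)
```

View pics/w4c.png

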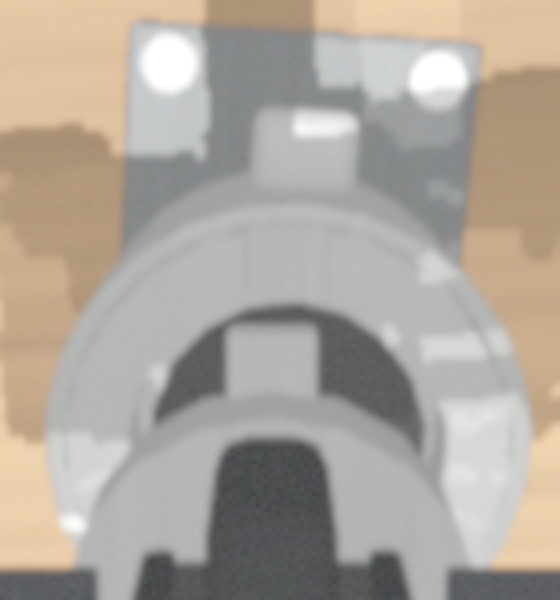

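```bash
python3 - <<'E'
import pickle,numpy as np
from h import *
from rig import bot
c=pickle.load(open("c4w.pkl","rb"))
def W(u,v,z,k=4): return ray(c,(210+(u+.5)/k-.5,105+(v+.5)/k-.5),z)
s=bot.read_state();R=s['tcp_rot'];p=s['position']
z0=p[2]-.0365
f=lambda q:np.round(1000*(R.T@(q-p))[1:],1)
print("z0",z0)
print("rim L,R",f(W(48,430,.085)),f(W(530,430,.085)),"top",f(W(290,205,.085)),"ctr", W(289,430,.085))
for v in(222,260,300): print("slot",v,f(W(247,v,.085)),f(W(323,v,.085)))
print("lug top tip",f(W(228,325,z0+.006)),f(W(319,325,z0+.006)),"base",f(W(227,390,z0+.006)),f(W(320,390,z0+.006)))
print("plug top edge",f(W(272,400,z0+.02)),"L,R@520",f(W(88,520,z0+.02)),f(W(465,520,z0+.02)))
print("bar end top",f(W(224,450,z0+.054)),f(W(322,450,z0+.054)))
P=np.array([.525,.166,.085]);print("pot",f(P))
B=[W(*q,.009) for q in((169,62),(438,79))];print("bolts",f(B[0]),f(B[1]))
E
```

```text
z0 0.14448379283140023
rim L,R [-42.3  -2.8] [45.7 -2.7] top [  1.8 -43.6] ctr [0.52198829 0.1667814  0.085     ]
slot 222 [ -5.7 -40.7] [  7.6 -40.6]
slot 260 [ -5.7 -34. ] [  7.7 -33.9]
slot 300 [ -5.8 -26.8] [  7.8 -26.8]
lug top tip [ -7.  -35.3] [  5.  -35.2] base [ -7.2 -26.4] [  5.2 -26.4]
plug top edge [ -1.2 -28.6] L,R@520 [-24.4 -13. ] [ 23.1 -13. ]
bar end top [ -5.9 -32.2] [  3.8 -32.2]
pot [1.2 0.3]
bolts [-24.4 -66.8] [ 35.7 -63.1]
```

```bash
python3 -m inch '{"dp":[[4,1.1,0.6],[8,1.1,0.6],[10,0,0],[10,0,0],[8,0,0],[5,0,0],[2,0,0],[0,0,0],[0,0,0]],"yaw":[0,0,0,0,0,0,0,0,0]}'
python3 - <<'E'
from rig import bot
import cv2,pickle,numpy as np
s=bot.read_state();print(s['position'],s['tcp_rot'][:,1],s['force'],s['moment'],s['opening'])
c=bot.capture("scene");pickle.dump(c,open("c5s.pkl","wb"))
cv2.imwrite("pics/s5.png",cv2.resize(c["color"][150:250,250:360,::-1],None,fx=5,fy=5,interpolation=cv2.INTER_CUBIC))
c=bot.capture("wrist");pickle.dump(c,open("c5w.pkl","wb"))
a=c["color"][105:255,210:350,::-1].astype(float);a=255*(a/255)**.5
cv2.imwrite("pics/w5c.png",cv2.resize(a.astype(np.uint8),None,fx=4,fy=4,interpolation=cv2.INTER_CUBIC))
E
```

```text
time_s: 9.33
position: [0.5267, 0.1677, 0.1345]
tcp_rot: [[0.0, 0.076, 0.997], [-0.0, 0.997, -0.076], [-1.0, -0.0, 0.0]]
force: [0.6, -0.6, -1.3]
opening: 0.159
[0.52665082 0.16769927 0.13450547] [ 7.58110835e-02  9.97122199e-01 -1.63245821e-06] [ 0.64957836 -0.55725887 -1.30546819] [0.06263005 0.04850461 0.05099359] 0.15914606375705387
```

View pics/s5.png

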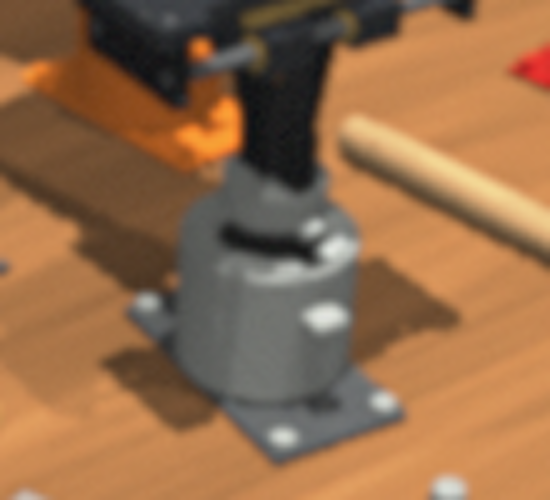

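View pics/w5c.png

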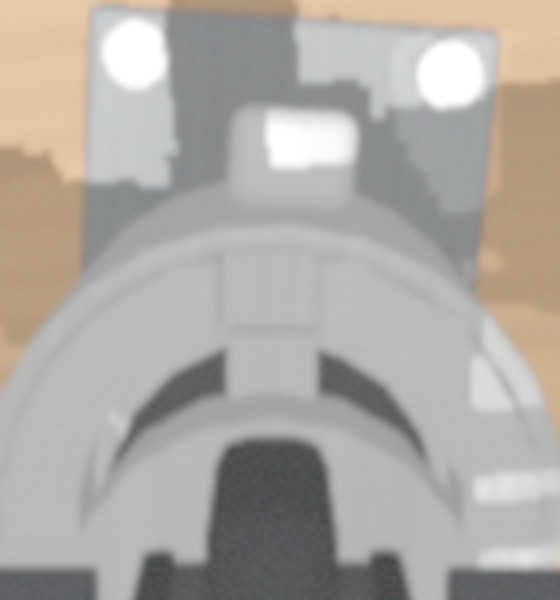

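```bash
python3 - <<'E'
import pickle,numpy as np
from h import *
from rig import bot
c=pickle.load(open("c5w.pkl","rb"))
def W(u,v,z,k=4): return ray(c,(210+(u+.5)/k-.5,105+(v+.5)/k-.5),z)
s=bot.read_state();R=s['tcp_rot'];p=s['position']
z0=p[2]-.0365
f=lambda q:np.round(1000*(R.T@(q-p))[1:],1)
print("z0",z0)
for v in(262,290,320): print("slot",v,f(W(219,v,.085)),f(W(323,v,.085)))
print("rim top",f(W(275,228,.085)), "rim sym @400",f(W(17,400,.085)),f(W(541,400,.085)))
print("lug tip",f(W(228,330,z0+.006)),f(W(318,330,z0+.006)))
B=[W(*q,.009) for q in((134,54),(450,74))];print("bolts",f(B[0]),f(B[1]),R[:,1])
E
```

```text
z0 0.09846981559970644
slot 262 [ -8.9 -40.6] [  6.  -40.6]
slot 290 [ -9.  -36.5] [  6.1 -36.5]
slot 320 [ -9.  -32.1] [  6.1 -32.1]
rim top [ -0.9 -45.5] rim sym @400 [-39.  -20.1] [ 38.4 -20.1]
lug tip [ -7.1 -34.6] [  4.8 -34.6]
bolts [-27.7 -68.9] [ 32.7 -65.2] [7.57608656e-02 9.97126004e-01 1.51853422e-04]
```

Slot centre −1.45 mm, lug centre −1.15 mm, parallel: well aligned. Descending gently.

```bash
python3 -m inch '{"dp":[[2,0,-0.3],[3,0,-0.3],[3,0,0],[2.5,0,0],[2,0,0],[1,0,0],[1,0,0],[0.5,0,0],[0,0,0],[0,0,0]],"yaw":[0,0,0,0,0,0,0,0,0,0]}'
```

```text
time_s: 10.27
position: [0.526, 0.1677, 0.1196]
tcp_rot: [[0.0, 0.076, 0.997], [0.0, 0.997, -0.076], [-1.0, 0.0, 0.0]]
force: [0.4, -0.1, -0.9]
opening: 0.159
```

```bash
python3 -m inch '{"dp":[[1,0,0],[1,0,0],[0.5,0,0],[0,0,0],[0,0,0]],"yaw":[0,0,0,0,0]}'; python3 -m inch '{"dp":[[0.5,0,0],[0.5,0,0],[0.5,0,0],[0.5,0,0],[0,0,0],[0,0,0]],"yaw":[0,0,0,0,0,0]}'
```

```text
time_s: 10.68
position: [0.5259, 0.1677, 0.117]
tcp_rot: [[-0.0, 0.076, 0.997], [-0.0, 0.997, -0.076], [-1.0, -0.0, -0.0]]
force: [-0.1, -0.5, -0.7]
opening: 0.157
time_s: 11.18
position: [0.526, 0.1678, 0.1152]
tcp_rot: [[0.0, 0.076, 0.997], [0.0, 0.997, -0.076], [-1.0, 0.0, 0.0]]
force: [-1.7, 0.0, -0.3]
opening: 0.156
```

```bash
python3 -m inch '{"dp":[[1,0,-0.3],[1,0,0],[1,0,0],[1,0,0],[1,0,0],[1,0,0],[0,0,0],[0,0,0]],"yaw":[0,0,0,0,0,0,0,0]}'; python3 -c "
from rig import bot
s=bot.read_state();print(s['position'],s['force'],s['moment'])"
```

```text
time_s: 11.85
position: [0.526, 0.1678, 0.1095]
tcp_rot: [[0.001, 0.076, 0.997], [0.0, 0.997, -0.076], [-1.0, 0.0, 0.001]]
force: [-0.7, 0.2, 5.2]
opening: 0.159
[0.52600985 0.16775129 0.10946176] [-0.67337979  0.15208443  5.15989033] [-0.02600622  0.11964735  0.00897345]
```

```bash
python3 -m inch '{"dp":[[1,0,0],[1,0,0],[1,0,0],[1,0,0],[1,0,0],[0.7,0,0],[0,0,0],[0,0,0]],"yaw":[0,0,0,0,0,0,0,0]}'; python3 -c "
from rig import bot
s=bot.read_state();print(s['position'],s['force'],s['moment'],s['joint_positions'])"
```

```text
time_s: 12.52
position: [0.5261, 0.1678, 0.1045]
tcp_rot: [[0.001, 0.076, 0.997], [0.0, 0.997, -0.076], [-1.0, 0.0, 0.001]]
force: [-1.7, -0.7, 10.8]
opening: 0.159
[0.52605769 0.1677536  0.1044826 ] [-1.73657982 -0.72341923 10.81930164] [-0.07086494  0.35743047 -0.03950423] [ 6.09322955e+00  3.52959412e+01  9.89865953e+01 -9.07617089e-03
  4.56415815e+01 -7.95524805e+01]
```

```bash
python3 -m inch '{"dp":[[0,0,0],[0,0,0],[0,0,0],[0,0,0],[0,0,0]],"yaw":[1.5,2.5,3,3,0]}'; python3 -c "
from rig import bot
s=bot.read_state();print(s['position'],s['force'],s['moment'])"
```

```text
time_s: 12.93
position: [0.5265, 0.1678, 0.1047]
tcp_rot: [[0.002, 0.249, 0.968], [0.0, 0.968, -0.249], [-1.0, 0.001, 0.002]]
force: [-0.5, -0.7, 10.4]
opening: 0.155
[0.5265302  0.16784487 0.10466163] [-0.53195183 -0.74844617 10.4311615 ] [-0.10823284  0.22932199 -0.01064842]
```

```bash
python3 -m inch '{"dp":[[0,0,0],[0,0,0],[0,0,0],[0,0,0],[0,0,0],[0,0,0],[0,0,0],[0,0,0]],"yaw":[3,4,5,5,5,4,3,0]}'; python3 -c "
from rig import bot
s=bot.read_state();print(s['position'],s['force'],s['moment'])"
```

```text
time_s: 13.6
position: [0.5271, 0.1681, 0.1048]
tcp_rot: [[0.004, 0.688, 0.726], [0.001, 0.726, -0.688], [-1.0, 0.003, 0.002]]
force: [-0.1, 1.4, 9.0]
opening: 0.156
[0.52707052 0.1681029  0.10477149] [-0.05967091  1.36169952  9.00868861] [-0.0142504   0.15431361 -0.05138266]
```

```bash
python3 -m inch '{"dp":[[0.6,0,0],[0.6,0,0],[0,0,0],[0,0,0],[0,0,0],[0,0,0],[0,0,0]],"yaw":[0,0,3,3,3,3,0]}'; python3 -c "
from rig import bot
s=bot.read_state();print(s['position'],s['force'],s['moment'])"
```

```text
time_s: 14.18
position: [0.5272, 0.168, 0.1038]
tcp_rot: [[0.004, 0.823, 0.567], [0.0, 0.567, -0.824], [-1.0, 0.004, 0.002]]
force: [0.7, -0.2, 10.9]
opening: 0.158
[0.52721319 0.16801649 0.10375109] [ 0.74458891 -0.22497716 10.89645446] [-0.07726438  0.17110444  0.02386618]
```

```bash
python3 -m inch '{"dp":[[0,0,0],[0,0,0],[0,0,0],[0,0,0],[0,0,0]],"yaw":[2,2,2,1,0]}'; python3 -c "
from rig import bot
s=bot.read_state();print(s['position'],s['force'],s['moment'],s['tcp_rot'][:,1])"; python3 -m inch '{"dp":[[0,0,0],[0,0,0],[0,0,0],[0,0,0]],"yaw":[1,1,1,0]}'; python3 -c "
from rig import bot
s=bot.read_state();print(s['position'],s['force'],s['moment'],s['tcp_rot'][:,1])"
```

```text
time_s: 14.6
position: [0.5273, 0.1683, 0.1038]
tcp_rot: [[0.004, 0.886, 0.464], [0.001, 0.464, -0.886], [-1.0, 0.004, 0.001]]
force: [0.1, 0.6, 10.5]
opening: 0.159
[0.5273203  0.1682538  0.10381105] [ 0.06025688  0.63338678 10.54232051] [0.05401542 0.13415403 0.03896175] [0.88592883 0.46380175 0.00424827]
time_s: 14.93
position: [0.5267, 0.1681, 0.1037]
tcp_rot: [[0.003, 0.909, 0.418], [0.0, 0.418, -0.909], [-1.0, 0.003, 0.001]]
force: [-0.6, -0.3, 11.0]
opening: 0.158
[0.52674351 0.1680869  0.1037061 ] [-0.5824404  -0.30015022 11.04123852] [0.0679785  0.27073224 0.20578207] [0.90863307 0.4175847  0.00299428]
```

```bash
python3 -m inch '{"dp":[[0,0,0],[0,0,0],[0,0,0]],"yaw":[1,0.5,0]}'; python3 -c "
from rig import bot
s=bot.read_state();print(s['position'],s['force'],s['moment'],s['tcp_rot'][:,1])"
```

```text
time_s: 15.18
position: [0.5261, 0.1679, 0.1036]
tcp_rot: [[0.002, 0.919, 0.394], [-0.0, 0.394, -0.919], [-1.0, 0.002, 0.001]]
force: [-1.3, -0.0, 12.4]
opening: 0.16
[0.52609445 0.16792798 0.10359866] [-1.34306800e+00 -1.21977308e-02  1.24051636e+01] [0.06589397 0.34615841 0.31568496] [0.91896392 0.39433848 0.00157514]
```

Stop felt: the moment rose to 0.32 N m at about 62°. Backing off slightly and letting it rise.

```bash
python3 -m inch '{"dp":[[0,0,0],[0,0,0],[-1,0,0],[-1,0,0],[-1,0,0],[-1,0,0],[0,0,0],[0,0,0]],"yaw":[-1,-1,0,0,0,0,0,0]}'; python3 -c "
from rig import bot
s=bot.read_state();print(s['position'],s['force'],s['moment'],s['tcp_rot'][:,1])"; python3 -m inch '{"dp":[[-0.5,0,0],[-0.5,0,0],[-0.5,0,0],[0,0,0],[0,0,0]],"yaw":[0,0,0,0,0]}'; python3 -c "
from rig import bot
s=bot.read_state();print(s['position'],s['force'],s['moment'],s['tcp_rot'][:,1])"
```

```text
time_s: 15.85
position: [0.5262, 0.168, 0.1071]
tcp_rot: [[0.002, 0.905, 0.425], [0.001, 0.425, -0.905], [-1.0, 0.002, 0.0]]
force: [-0.2, 0.0, 7.9]
opening: 0.162
[0.52622158 0.16796854 0.10712206] [-0.22604452  0.02693123  7.89846774] [ 0.02731057  0.25949051 -0.04850821] [0.90534327 0.42467663 0.00182192]
time_s: 16.27
position: [0.5262, 0.168, 0.1084]
tcp_rot: [[0.002, 0.905, 0.425], [0.0, 0.425, -0.905], [-1.0, 0.002, 0.0]]
force: [-0.6, -0.6, 6.9]
opening: 0.16
[0.52622172 0.16795147 0.1083837 ] [-0.59257118 -0.56300532  6.92003297] [-0.01812831  0.11965237 -0.03556569] [0.90535689 0.42464805 0.00171635]
```

```bash
python3 -m inch '{"dp":[[-0.5,0,0],[-0.5,0,0],[-0.5,0,0],[0,0,0],[0,0,0]],"yaw":[0,0,0,0,0]}'; python3 -m inch '{"dp":[[-0.5,0,0],[-0.5,0,0],[0,0,0],[0,0,0]],"yaw":[0,0,0,0]}'
```

```text
time_s: 16.68
position: [0.5262, 0.1679, 0.1094]
tcp_rot: [[0.001, 0.905, 0.425], [0.0, 0.425, -0.905], [-1.0, 0.001, 0.0]]
force: [0.5, 0.3, 3.6]
opening: 0.153
time_s: 17.02
position: [0.5261, 0.1679, 0.11]
tcp_rot: [[0.001, 0.905, 0.425], [0.0, 0.425, -0.905], [-1.0, 0.001, 0.0]]
force: [2.0, 2.0, 2.1]
opening: 0.156
```

```bash
python3 -m inch '{"dp":[[-0.4,0,0],[-0.4,0,0],[0,0,0],[0,0,0]],"yaw":[0,0,0,0]}'
python3 - <<'E'
from rig import bot
import cv2,pickle,numpy as np
s=bot.read_state();print(s['position'],s['force'],s['moment'])
c=bot.capture("scene")
cv2.imwrite("pics/s6.png",cv2.resize(c["color"][150:250,250:360,::-1],None,fx=5,fy=5,interpolation=cv2.INTER_CUBIC))
c=bot.capture("wrist")
a=c["color"].astype(float)[:,:,::-1];a=255*(a/255)**.5
cv2.imwrite("pics/w6.png",a.astype(np.uint8))
E
```

```text
time_s: 17.35
position: [0.5261, 0.1679, 0.1107]
tcp_rot: [[0.001, 0.905, 0.425], [0.0, 0.425, -0.905], [-1.0, 0.001, 0.0]]
force: [4.0, 2.9, -2.5]
opening: 0.156
[0.52607854 0.1679011  0.11069992] [ 3.96828236  2.92124711 -2.52368501] [ 0.36615008 -0.63174536 -0.04768936]
```

View pics/s6.png

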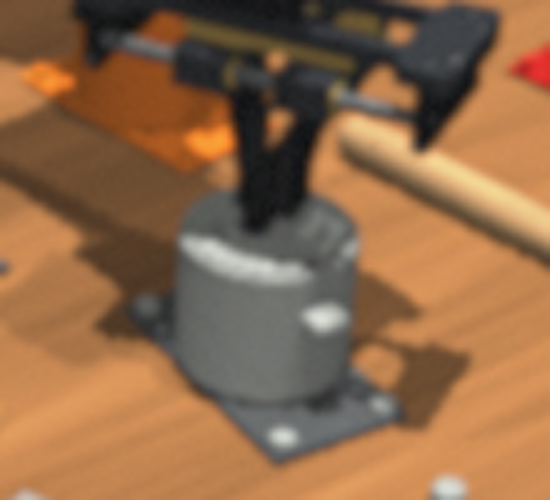

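View pics/w6.png

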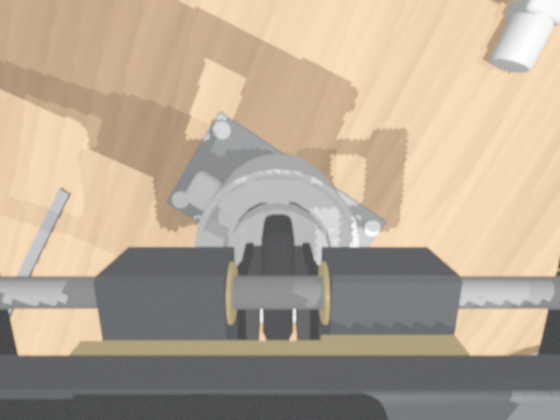

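Pulling up is resisted at an underside depth of about 10.8 mm, so the lugs are in the notches. Relaxing and releasing.

```bash
python3 -m inch '{"dp":[[0.4,0,0],[0,0,0]],"yaw":[0,0]}'
python3 -m inch '{"dp":[[0,0,0],[0,0,0],[0,0,0],[0,0,0],[0,0,0],[0,0,0]],"yaw":[0,0,0,0,0,0]}' 60
python3 -m inch '{"dp":[[-3,0,0],[-8,0,0],[-15,0,0],[-20,0,0],[-25,0,0],[-25,0,0],[-25,0,0],[-15,0,0],[-5,0,30],[0,0,35],[0,0,35],[0,0,20],[0,0,0],[0,0,0]],"yaw":[0,0,0,0,0,0,0,0,0,0,0,0,0,0]}'
python3 - <<'E'
from rig import bot
import cv2,pickle,numpy as np
c=bot.capture("scene");pickle.dump(c,open("c7s.pkl","wb"))
cv2.imwrite("pics/s7.png",cv2.resize(c["color"][150:250,250:360,::-1],None,fx=5,fy=5,interpolation=cv2.INTER_CUBIC))
c=bot.capture("wrist");pickle.dump(c,open("c7w.pkl","wb"))
a=c["color"].astype(float)[:,:,::-1];a=255*(a/255)**.5
cv2.imwrite("pics/w7.png",a.astype(np.uint8))
E
```

```text
time_s: 17.62
position: [0.5261, 0.1679, 0.1106]
tcp_rot: [[0.001, 0.905, 0.425], [0.0, 0.425, -0.905], [-1.0, 0.001, 0.0]]
force: [4.2, 3.3, -0.7]
opening: 0.157
time_s: 18.12
position: [0.5249, 0.1676, 0.1104]
tcp_rot: [[-0.001, 0.905, 0.425], [-0.0, 0.425, -0.905], [-1.0, -0.001, -0.0]]
force: [0.4, 0.6, -0.1]
opening: 0.525
time_s: 19.28
position: [0.5767, 0.0582, 0.252]
tcp_rot: [[0.0, 0.906, 0.423], [0.0, 0.423, -0.906], [-1.0, 0.0, -0.0]]
force: [-1.0, 0.5, 1.0]
opening: 0.685
```

View pics/s7.png

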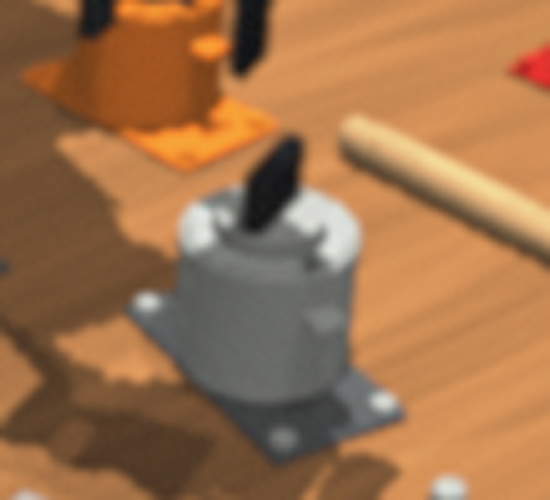

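View pics/w7.png

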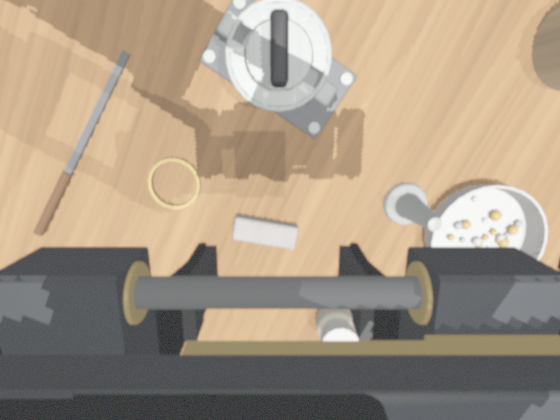

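```bash
python3 - <<'E'
import cv2,pickle,numpy as np
c=pickle.load(open("c7w.pkl","rb"))
a=c["color"][0:130,200:360,::-1].astype(float);a=255*(a/255)**.6
cv2.imwrite("pics/w7c.png",cv2.resize(a.astype(np.uint8),None,fx=4.5,fy=4.5,interpolation=cv2.INTER_CUBIC))
E
```

```text
(no output)
```

View pics/w7c.png

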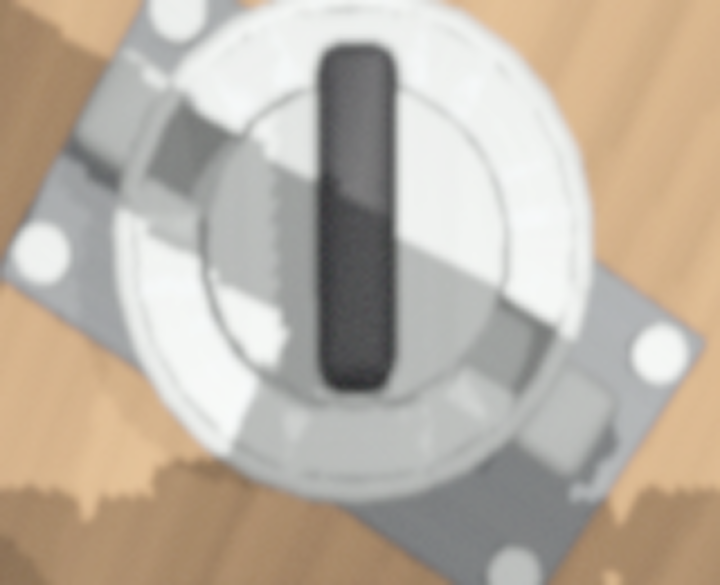

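```bash
python3 - <<'E'
import pickle,numpy as np
from h import *
c=pickle.load(open("c7w.pkl","rb"))
def W(u,v,z,k=4.5): return ray(c,(200+(u+.5)/k-.5,(v+.5)/k-.5),z)
ang=lambda a,b:np.degrees(np.arctan2(*(a-b)[1::-1]))
print("rim",(W(115,248,.085)+W(592,248,.085))/2, W(354,250,.085))
print("disc",W(355,242,.094),np.linalg.norm(W(203,242,.094)-W(507,242,.094)))
a,b=W(356,390,.128),W(357,44,.128);print("bar",(a+b)/2,ang(a,b),np.linalg.norm(a-b))
from rig import bot
s=bot.read_state();print(s['time_s'],s['force'],np.abs(s['qvel']).max())
E
```

```text
rim [0.52556074 0.16662264 0.085     ] [0.52579592 0.16635202 0.085     ]
disc [0.52595854 0.16640362 0.094     ] 0.054973102135197266
bar [0.52707501 0.16443281 0.128     ] -65.03045825464409 0.051124217857662566
19.3833 [-0.14651967  1.62546177 -0.3600286 ] 0.9831480416199394
```

```bash
python3 - <<'E'
import pickle,numpy as np,cv2
from h import *
from rig import bot
c=pickle.load(open("c7w.pkl","rb"));s=pickle.load(open("c7s.pkl","rb"))
out=[]
for cam,(x0,y0,w,h),k in((c,(200,0,150,120),3.2),(s,(265,165,75,60),5.3)):
    im=cv2.resize(cam["color"][y0:y0+h,x0:x0+w,::-1].copy(),None,fx=k,fy=k,interpolation=cv2.INTER_CUBIC)
    def P(X): 
        q=proj(cam,X); return (((q-[x0,y0]+.5)*k-.5)*16).astype(int)
    th=np.radians(-65);ex=np.array([np.cos(th),np.sin(th),0]);ey=np.array([-ex[1],ex[0],0]);o=np.array([.5259,.1665,.074])
    for z in(.02,.054):
        pts=np.array([P(o+a*ex*.026+b*ey*.007+[0,0,z]) for a,b in((1,1),(1,-1),(-1,-1),(-1,1))],np.int32)
        cv2.polylines(im,[pts],True,(0,0,255),1,cv2.LINE_AA,4)
    for r,z in((.027,.094),(.045,.085)):
        pts=np.array([P([o[0]+r*np.cos(t),o[1]+r*np.sin(t),z]) for t in np.linspace(0,6.28,60)],np.int32)
        cv2.polylines(im,[pts],True,(0,255,0),1,cv2.LINE_AA,4)
    out.append(cv2.resize(im,(398,318)) if 0 else im)
h=max(o.shape[0] for o in out);out=[cv2.copyMakeBorder(o,0,h-o.shape[0],0,0,cv2.BORDER_CONSTANT) for o in out]
r=np.hstack(out)[:, :];print(r.shape);cv2.imwrite("pics/ov.png",cv2.resize(r,(800,int(r.shape[0]*800/r.shape[1]))))
t=bot.capture("top");cv2.imwrite("pics/top7.png",t["color"][:,:,::-1])
E
```

```text
(384, 878, 3)
```

View pics/ov.png

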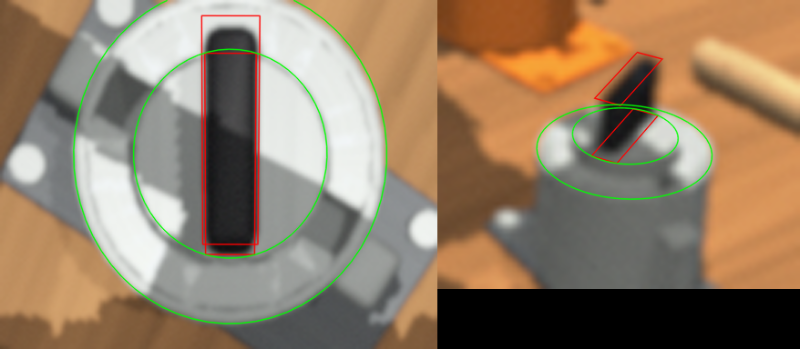

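View pics/top7.png

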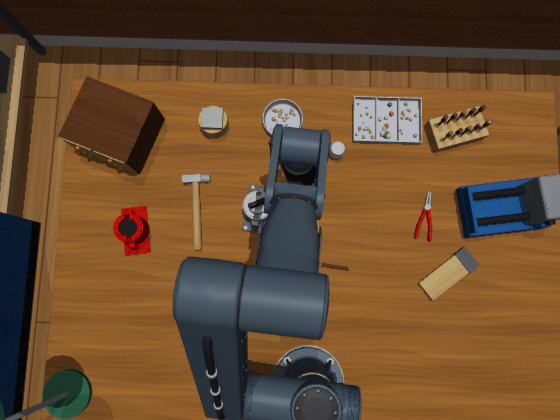

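The bar/disc offset (2.2 mm) equals the one measured when the lid stood level on the bench, so it comes from the view and is not tilt. The lid is concentric and turned, the slots are empty, and the bystanders are in place. Handing in.

```bash
python3 -m inch '{"dp":[[0,0,0],[0,0,0],[0,0,0],[0,0,0]],"yaw":[0,0,0,0]}'; python3 -c "
from rig import bot
print(bot.hand_in())"
```

```text
time_s: 19.77
position: [0.5764, 0.0597, 0.2516]
tcp_rot: [[-0.0, 0.905, 0.426], [0.0, 0.426, -0.905], [-1.0, -0.0, -0.0]]
force: [-0.2, 0.2, 0.0]
opening: 0.686
the job is handed in; nothing more can be done
None
```

The lid is in the pot, turned to the stop, risen into its notches and released. I handed the job in at 19.8 s; hand-in gives no verdict.

**What I did:** I gripped the lid by its bar, lined the lugs up with the slots in the wrist picture and let the lid down onto the seal. I pressed it to about 15 mm depth, which took about 12 N. I then turned it clockwise until I felt the stop at about 62° (0.32 N m), backed off 2° and let the seal lift it.

**Last checks:**
- **Locked:** a light upward pull of a few newtons was held, with the lid's underside about 11 mm below the collar top.
- **Position and turn:** the lid looks concentric with the pot within about 0.5 mm. It is turned about 57° from the ears' line, and both slots are empty.
- **Force:** I read no more than about 13 N at the wrist during the job.
- **Bystanders:** none of them looks moved. The arm hid some of them in the last top view; of those, I saw the brass ring, hone, file and ring cone in the wrist picture.

**One disagreement:** the bar's centre measured 2.2 mm off the lid's centre, which could mean a slight tilt. It measured the same while the lid stood level on the bench, so I put it down to the viewing angle. I have no separate measurement of tilt.

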